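Repack a row of dried finds in order

TASK

Move the four dried finds from the slatted drying rack into the four bays of the grey storage rack, keeping their order: the find at the end of the drying row on the robot's own left goes into the bay next to the white card, the next one into the bay after that, and so on to the last. Do not drop them: set each one down gently in the middle of the foam square in its bay, standing or lying as it does now, and let go.

Things in the scene. Friction and masses are not known exactly. Their poses are not given: they have to be found in the camera images.
- axe: Small light grey stone axe head lying flat, 50 mm long along its y. Butt (+y part, y -10 to +22 mm): 30 mm wide along x, 20 mm high: grip it here, across x, some 6 mm to +y of the origin. It gets lower to a 10 mm high, 34 mm wide cutting edge at -y. About 80 g. Loose. Origin: centre of its underside, 14 mm above the table at the start; z up.
- loomweight: Tan clay loom weight, an upright blunt pyramid, 50 mm high, 40 mm square at the foot and 32 mm at the top, sides along its x and y, a dark hole mark near the top. About 110 g. Loose. Origin: centre of its underside, 14 mm above the table at the start; z up.
- whorl: Reddish clay spindle whorl, a flat ring 42 mm across and 22 mm high with a 14 mm hole. About 45 g. Loose. Origin: centre of its underside, 14 mm above the table at the start; z up.
- pot: Tiny dark brown open clay pot, 38 mm high, 48 mm across its belly (from 12 to 28 mm up), 42 mm at the mouth, 34 mm at the foot. About 50 g. Loose. Origin: centre of its underside, 14 mm above the table at the start; z up.
- pad_axe: Dark grey foam square, 64 x 60 mm, 4 mm thick, fixed on the slatted wooden drying rack; the stone axe head lies on it at the start, so it marks that find's place in the drying row. It never moves. Origin: centre of its underside, 10 mm above the table; its top is 14 mm above the table; y axis along the row, towards the robot's left.
- pad_loomweight: Dark grey foam square, 64 x 60 mm, 4 mm thick, fixed on the slatted wooden drying rack; the loom weight lies on it at the start, so it marks that find's place in the drying row. It never moves. Origin: centre of its underside, 10 mm above the table; its top is 14 mm above the table; y axis along the row, towards the robot's left.
- pad_whorl: Dark grey foam square, 64 x 60 mm, 4 mm thick, fixed on the slatted wooden drying rack; the spindle whorl lies on it at the start, so it marks that find's place in the drying row. It never moves. Origin: centre of its underside, 10 mm above the table; its top is 14 mm above the table; y axis along the row, towards the robot's left.
- pad_pot: Dark grey foam square, 64 x 60 mm, 4 mm thick, fixed on the slatted wooden drying rack; the tiny pot lies on it at the start, so it marks that find's place in the drying row. It never moves. Origin: centre of its underside, 10 mm above the table; its top is 14 mm above the table; y axis along the row, towards the robot's left.
- storage: Storage rack: fixed grey card board, 90 (x) by 302 mm (y), with five dividers 4 mm thick (tops 22 mm above the table) making four bays in a row, open at front and back, each lined with a dark foam square, its top 14 mm above the table. Origin: centre of the underside. Bay centres at x = 0, y = +111, +37, -37, -111 mm; +y is towards the robot's left. Nearer or farther than the drying rack.
- card: Card holder: dark wooden foot with a blank white card (60 x 40 mm) leaning on it, 40 mm high, fixed beside the left or right end of the storage rack, 182 mm from its centre along its y; the bay next to it is the first. At the other end stands a small ink jar, 45 mm high. Origin: centre of the underside.
Mind the look-alikes: they are no part of the job. Leave any green, orange or yellow look-alike of the loomweight alone.

How it is judged:
By the outcome, as a careful person would: the job done as asked, in the order asked, and still so for the second after the job is handed in, with the robot touching nothing.
It also fails if it takes over 90 s, if anything falls off the work surface, if the arm or the gripper's body presses on something with over 40 N, if the wrist force passes 120 N, or if a joint passes its speed limit or range.

ROBOT

A 6-joint arm with a two-finger parallel gripper is mounted at the origin on the work surface. World frame = base frame: x ahead of the robot, y to its left, z up, the work surface at z = 0. Lengths are in m, angles in rad, forces in N, time in s.
With the tool pointing down it reaches from about 0.3 to 0.775 m from the base axis. Payload 14.6 kg.
Tool frame: the origin (TCP) lies at the very end of the fingers, on their centre line; the grasp point (between the pads) lies 19 mm behind it; z points along the fingers, y is the line along which they close (so a half turn about z gives the same grasp; the last joint's range is limited). The gripper opens to 94 mm and grips with 3 to 60 N. Pads are 16 mm wide; open, the fingers measure 119 mm over their backs; the gripper's body (75 mm by 177 mm) begins 78 mm behind the grasp point.
Start: joints at [1.034, 0.3, 1.521, -0, 1.321, -0.067], TCP at [0.249, 0.49, 0.179] pointing down, gripper open.
Joint ranges: [-3.03, 3.03], [-0.79, 2.21], [0.23, 2.52], [-1.04, 4.18], [0, 3.07], [-2.55, 2.55]. Speed limits (rad/s): [2.22, 2.22, 2.57, 3.14, 3.14, 3.14].

INTERFACE

Orientations are given as [roll, pitch, yaw] about the fixed x, y, z axes, in that order (R = Rz(yaw) Ry(pitch) Rx(roll)).
In Python, from station import ctrl gives the robot as it stands.
- The arm moves only by the tool carry_out, never from a script. Its argument "motion" is text: rows parted by semicolons, each of 7 numbers parted by spaces: the shift along the world's x, y, z in m, then the turn, a rotation vector about the world's x, y, z in degrees, then the closure in counts, from 0 (fully open) to 255 (shut). In form: dx dy dz wx wy wz hand; .... A call has 1 to 20 rows; each row shifts and turns the commanded pose from where the row before left it; what a row does not reach is not made up. A row lasts 1/12 s, in which the tool goes at most 41.7 mm and 7.16 degrees, less where a joint would pass 70% of its speed; a pose out of reach is approached as far as the arm can. A call is refused whole if a number of a shift passes 0.0417 or a number of a turn 7.16, either way. A call with a gripper value outside its range is refused whole. The fingers move at their own pace and stop on an object; "grip_force" is the grip in N (left out, the last holds). Time passes only in rows, so rows that do not move let the fingers close. It gives the time, the measured TCP pose, the force, the opening and the grip force at its end, in the units of the state.
- ctrl.get_obs(): the state, without advancing time (a new reading comes with each control period).
- ctrl.camera(name): name is "scene" or "side" or "wrist"; returns a dict with "pixels" (420x560x3 uint8, red, green, blue), "range_z" (420x560 float32, m along the optical axis (not along the pixel's ray), 0 where there is no reading), "K" (3x3 intrinsics, pixels), "position" and "attitude" of the camera in the world. Camera axes: x right, y up, looking along -z (the intrinsics and any distortion apply to the point x, -y, -z); pixel columns grow to the right and rows downward; lengths in m; the calibration is good to about 2 mm. A picture is of the moment at which its call begins.
- ctrl.hand_in(): hands the job in; it is judged then, once.
The state is a dict: "time_s": time; "qpos": joint angles; "joint_vel": joint speeds; "tau": joint torques, N m; "ee_pos": TCP position; "eef_rot": TCP orientation; "force": force on the tool from outside, world axes, zero at the start; "moment": the same for the moment, N m; "grip_width": finger opening in m; "grip_force": force on a finger pad.
Only numpy, scipy, OpenCV 4.12 (cv2) and the standard library are available. Lean on these libraries where they do the work, as an engineer would, in place of code of your own. Each camera call takes 0.05 s, during which the arm holds its last target. There are 200 camera calls.

## Working session

There is one attempt and no reset: what is moved stays moved. The work goes in short steps, Python scripts to look and compute and a tool call to move; the robot and the scene stay as the last step left them, time stands still between calls to the robot, and variables do not carry over. Pictures are saved under pics/ and viewed, at most 14 in all, crops included, and the job is handed in when it is done.

Besides the shell and the picture viewer there is one more tool, called after "Emit:" as name(argument=value, ...) on one line, values as JSON. carry_out: Moves the arm, as the interface text tells. Its arguments: {"type":"object","properties":{"motion":{"type":"string"},"grip_force":{"type":"number"}},"required":["motion"]}

```bash
mkdir -p pics; ls
python3 - <<'E'
from station import ctrl
import cv2,numpy as np
o=ctrl.get_obs();print(o)
for n in ("scene","side"):
    c=ctrl.camera(n);print(n,c["K"],c["position"],c["attitude"])
    np.savez(f"pics/{n}0.npz",**c)
    cv2.imwrite(f"pics/{n}0.png",cv2.resize(c["pixels"][:,:,::-1],(800,600),interpolation=cv2.INTER_CUBIC))
E
```

```text
pics
{'time_s': 0.0, 'qpos': array([ 1.03439599e+00,  3.00500198e-01,  1.52157500e+00, -1.44578988e-05,
        1.32068592e+00, -6.66070129e-02]), 'joint_vel': array([ 0.00217276,  0.00029373,  0.00025455, -0.00273981, -0.00221535,
       -0.00070645]), 'tau': array([ 6.73839859e-04, -5.31803262e+01, -3.52740777e+01,  7.08383415e-02,
        2.43534520e-02, -1.26562209e-04]), 'ee_pos': array([0.2488482 , 0.49016067, 0.17847296]), 'eef_rot': array([-3.14042585e+00, -6.37975352e-05,  2.67180288e+00]), 'force': array([ 0.30199207, -0.23429566, -0.32699999]), 'moment': array([ 0.00475677, -0.00694625, -0.02249033]), 'grip_force': 0.0, 'grip_width': 0.09395357875547777}
scene [[486.6325785    0.         278.94627831]
 [  0.         486.6325785  208.74736032]
 [  0.           0.           1.        ]] [1.15838004 0.4641928  0.67663344] [ 0.83630546 -0.01332445  2.3745799 ]
side [[522.87747742   0.         286.60742969]
 [  0.         522.87747742 218.28244117]
 [  0.           0.           1.        ]] [ 0.15883923 -0.76583322  0.85262336] [ 0.83363282 -0.01200469 -0.57641628]
```

View pics/scene0.png

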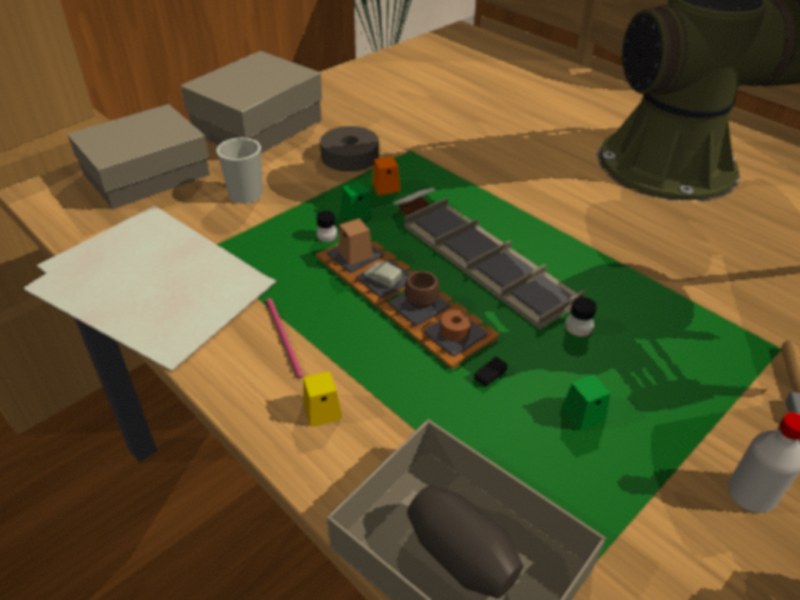

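View pics/side0.png

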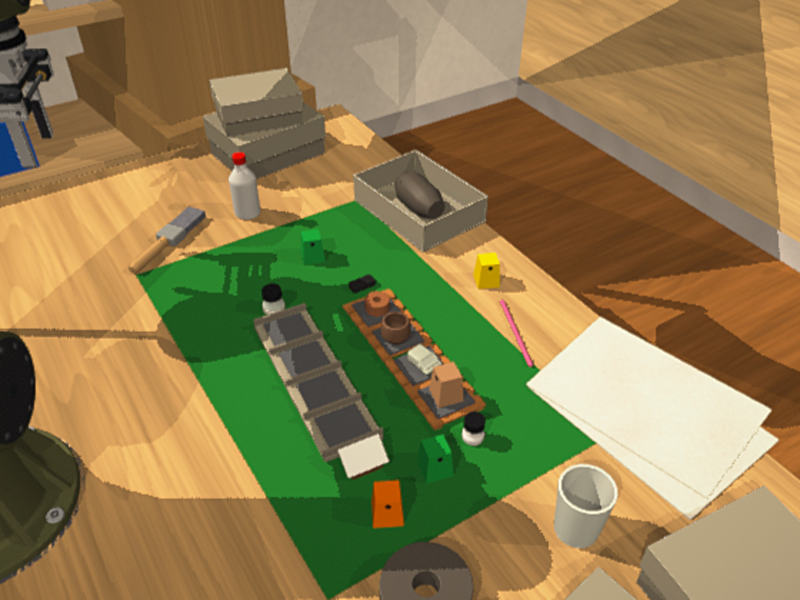

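The card (white, side view ~(362,455)) stands at the storage rack's right (−y) end. Left to right, the drying row is whorl, pot, axe, loom weight. So whorl goes to bay −111, pot to −37, axe to +37 and loom weight to +111. Next I'll make an orthographic map from the depth.

```bash
cat > h.py <<'E'
import numpy as np,cv2
from scipy.spatial.transform import Rotation as R
def cloud(c):
    K=c["K"];z=c["range_z"];v,u=np.indices(z.shape)
    p=np.stack([(u-K[0,2])/K[0,0]*z,-(v-K[1,2])/K[1,1]*z,-z],-1)
    w=p@R.from_euler("xyz",c["attitude"]).as_matrix().T+c["position"]
    w[z<=0]=np.nan
    return w
def ortho(cs,x0,x1,y0,y1,s):
    # image: up=+x, left=+y ; s px per m
    H,W=int((x1-x0)*s),int((y1-y0)*s)
    img=np.zeros((H,W,3),np.uint8);hm=np.full((H,W),-1.)
    for c in cs:
        w=cloud(c).reshape(-1,3);col=c["pixels"].reshape(-1,3)[:,::-1]
        m=np.isfinite(w[:,0]);w,col=w[m],col[m]
        i=((x1-w[:,0])*s).astype(int);j=((y1-w[:,1])*s).astype(int)
        m=(i>=0)&(i<H)&(j>=0)&(j<W)
        for a,b,zz,cc in zip(i[m],j[m],w[m,2],col[m]):
            if zz>hm[a,b]: hm[a,b]=zz;img[a,b]=cc
    return img,hm
E
python3 - <<'E'
from h import *
cs=[dict(np.load(f"pics/{n}0.npz")) for n in("scene","side")]
for c in cs:
    w=cloud(c);px=c["pixels"].astype(int)
    g=(px[...,1]>2*px[...,0])&(px[...,1]>2*px[...,2])&(px[...,1]>60)
    q=w[g];q=q[np.isfinite(q[:,0])];print(np.nanpercentile(q,[1,50,99],axis=0))
for k,c in enumerate(cs):
    img,hm=ortho([c],0.3,0.75,-0.3,0.3,500)
    img=cv2.resize(img,None,fx=2.6,fy=2.6,interpolation=cv2.INTER_NEAREST)
    for t in np.arange(.3,.75,.05):
        cv2.line(img,(0,int((.75-t)*1300)),(800,int((.75-t)*1300)),(255,255,255) if abs(t-.5)<.01 else (120,120,120),1)
    for t in np.arange(-.3,.3,.05):
        cv2.line(img,(int((.3-t)*1300),0),(int((.3-t)*1300),600),(255,255,255) if abs(t)<.01 else (120,120,120),1)
    cv2.imwrite(f"pics/o{k}.png",img)
E
```

```text
[[ 3.31161875e-01 -3.42128069e-01 -2.90769971e-03]
 [ 5.97477164e-01  1.59206862e-01 -5.23221210e-05]
 [ 7.72864800e-01  3.54628554e-01  4.74909069e-02]]
[[ 3.22839891e-01 -3.54112436e-01 -3.36506235e-03]
 [ 5.22408738e-01 -9.64842123e-02  5.32816765e-04]
 [ 7.69517196e-01  3.47428520e-01  4.65140132e-02]]
```

View pics/o1.png

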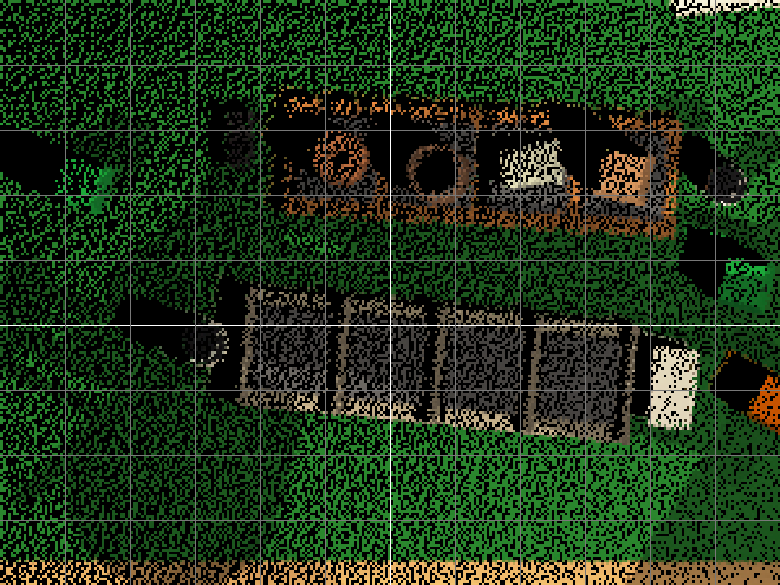

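```bash
cat >> h.py <<'E'
def rect(p):
    (c,s,a)=cv2.minAreaRect((p[:,:2]*1000).astype(np.float32)); return np.round(c,1),np.round(s,1),round(a,1)
def sel(w,x,y,z):
    m=(w[...,0]>x[0])&(w[...,0]<x[1])&(w[...,1]>y[0])&(w[...,1]<y[1])&(w[...,2]>z[0])&(w[...,2]<z[1]);return m
def circ(p):
    q=p[:,:2]*1000;(c,r)=cv2.minEnclosingCircle(q.astype(np.float32));return np.round(c,1),round(r,1)
E
python3 - <<'E'
from h import *
cs=[dict(np.load(f"pics/{n}0.npz")) for n in("scene","side")]
W=[cloud(c) for c in cs]
def rep(name,x,y,z,f):
    for k,w in enumerate(W):
        p=w[sel(w,x,y,z)];print(name,k,len(p),f(p),'mean',np.round(p.mean(0)*1000,1))
    p=np.concatenate([w[sel(w,x,y,z)] for w in W]);print(name,'both',f(p))
rep('whorl',(.59,.66),(.01,.065),(.032,.039),circ)
rep('pot rim',(.58,.65),(-.07,-.005),(.048,.055),circ)
rep('pot belly',(.58,.65),(-.07,-.005),(.026,.055),circ)
rep('axe',(.59,.66),(-.14,-.08),(.018,.040),rect)
rep('axetop',(.59,.66),(-.14,-.08),(.031,.040),rect)
rep('loom top',(.58,.66),(-.21,-.145),(.061,.068),rect)
rep('loom',(.58,.66),(-.21,-.145),(.022,.068),rect)
rep('stor',(.39,.54),(-.195,.13),(.0185,.026),rect)
for n in 'hm',:
    for k,w in enumerate(W):
        p=w[sel(w,(.57,.70),(-.24,.1),(.008,.012))];print('dry',k,len(p),rect(p))
        p=w[sel(w,(.3,.75),(-.26,.13),(.04,.2))];print('max z',p[:,2].max())
E
```

```text
whorl 0 250 (array([634.3,  38.9]), 21.9) mean [634.1  40.6  34.8]
whorl 1 155 (array([629.1,  37.3]), 22.9) mean [628.   38.   35.1]
whorl both (array([632.3,  36.9]), 24.7)
pot rim 0 109 (array([622.6, -35.7]), 22.0) mean [623.4 -34.   50.7]
pot rim 1 97 (array([615.7, -35.7]), 24.0) mean [617.3 -37.7  50.8]
pot rim both (array([619.9, -38.7]), 25.6)
pot belly 0 455 (array([623.3, -34.3]), 24.8) mean [625.1 -32.5  40.8]
pot belly 1 353 (array([616.8, -37.1]), 24.9) mean [615.5 -39.3  41.2]
pot belly both (array([619.4, -34.6]), 28.0)
axe 0 291 (array([ 629.2, -107. ]), array([33.9, 49.7]), 7.2) mean [ 631.5 -101.9   28.4]
axe 1 290 (array([ 623.5, -109.1]), array([33.1, 49.3]), 7.4) mean [ 620.9 -110.6   28.9]
axe both (array([ 625.2, -107.7]), array([39.8, 49.6]), 11.7)
axetop 0 116 (array([627.6, -99.1]), array([29.2, 31.7]), 8.7) mean [627.1 -98.2  32.9]
axetop 1 123 (array([ 622.9, -102.2]), array([30.8, 32.5]), 6.7) mean [ 621.6 -102.2   33.3]
axetop both (array([ 624.3, -101.2]), array([35.7, 34.1]), 10.9)
loom top 0 151 (array([ 620.5, -178.7]), array([34.1, 33.3]), 78.1) me
[... 154 characters left out ...]
79.1]), array([37., 37.]), 75.4)
loom 0 498 (array([ 620.9, -177.7]), array([39.5, 38.9]), 75.8) mean [ 626.1 -172.5   48. ]
loom 1 512 (array([ 615.1, -179.6]), array([41.2, 38. ]), 76.1) mean [ 610.6 -185.6   49.7]
loom both (array([ 618.2, -179.2]), array([43.5, 43.7]), 76.1)
stor 0 381 (array([472.8, -36.9]), array([304.3,  91.7]), 84.8) mean [476.  -27.6  20.7]
stor 1 487 (array([470.1, -28.5]), array([318.8,  90.2]), 84.3) mean [466.8 -46.8  21.2]
stor both (array([472.9, -29.1]), array([319.3,  95.8]), 84.3)
dry 0 1264 (array([625.8, -70.4]), array([303. ,  92.6]), 86.5)
max z 0.06539441943372482
dry 1 1020 (array([620.9, -70.7]), array([304.3,  91.7]), 86.9)
max z 0.06697917209582638
```

Emit:
carry_out(motion="0.01 -0.018 0.01 0 0 -2.5 0;0.0188 -0.0345 0.0094 0 0 -4.1 0;0.0188 -0.0345 0.0094 0 0 -4.1 0;0.0188 -0.0345 0.0094 0 0 -4.1 0;0.0188 -0.0345 0.0094 0 0 -4.1 0;0.0188 -0.0345 0.0094 0 0 -4.1 0;0.0188 -0.0345 0.0094 0 0 -4.1 0;0.0188 -0.0345 0.0094 0 0 -4.1 0;0.0188 -0.0345 0.0094 0 0 -4.1 0;0.0188 -0.0345 0.0094 0 0 -4.1 0;0.0188 -0.0345 0.0094 0 0 -4.1 0;0.0188 -0.0345 0.0094 0 0 -4.1 0;0.0188 -0.0345 0.0094 0 0 -4.1 0;0.0188 -0.0345 0.0094 0 0 -4.1 0;0.0188 -0.0345 0.0094 0 0 -4.1 0;0.0188 -0.0345 0.0094 0 0 -4.1 0;0.01 -0.018 0 0 0 -2.5 0;0 0 0 0 0 0 0;0 0 0 0 0 0 0")

```text
time_s: 1.68
ee_pos: [0.551, -0.0638, 0.3291]
eef_rot: [-3.14, -0.0, 1.51]
force: [-0.8, 0.1, -0.0]
grip_width: 0.0939
grip_force: 0.0
```

Run:
```python
from station import ctrl
from h import *
o=ctrl.get_obs();print(o['ee_pos'],np.degrees(o['eef_rot']),o['qpos'],o['joint_vel'])
c=ctrl.camera("wrist");np.savez("pics/wrist0.npz",**c,ee=o['ee_pos'],er=o['eef_rot']);print(c["K"][0],c["position"],c["attitude"])
cv2.imwrite("pics/wrist0.png",cv2.resize(c["pixels"][:,:,::-1],(800,600),interpolation=cv2.INTER_CUBIC))
```

```text
[ 0.5509921  -0.06377416  0.32914745] [-1.79908440e+02 -1.50899642e-02  8.65213100e+01] [-1.81301737e-01  2.49193943e-01  1.24406758e+00  6.94397676e-05
  1.64994923e+00 -1.20581918e-01] [ 0.03620582 -0.02767152  0.02107615  0.00132822 -0.00029467 -0.00572807]
[317.3170387    0.         289.07326525] [0.55471248 0.00467874 0.53565135] [-2.40193617e-01  7.86033792e-05 -6.18308634e-02]
```

View pics/wrist0.png

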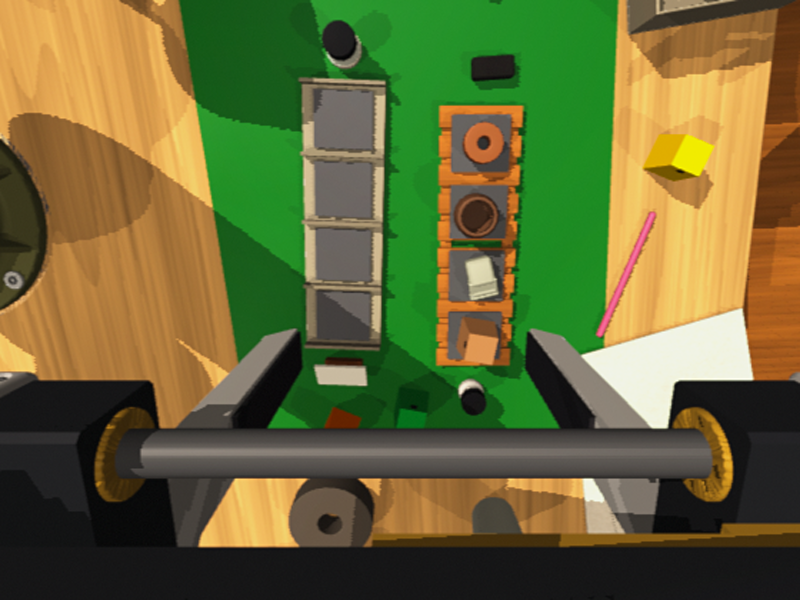

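The wrist view shows the whole job. Drying row, top to bottom (left to right): whorl (484,143), pot (476,215), axe (482,277), loom weight (480,340). The storage bays are at x≈345, with the card at (340,373). I'll measure from this view too.

Run:
```python
from h import *
c=dict(np.load("pics/wrist0.npz"));w=cloud(c)
def rep(name,x,y,z,f):
    p=w[sel(w,x,y,z)];print(name,len(p),f(p),'mean',np.round(p.mean(0)*1000,1))
rep('whorl',(.59,.66),(.01,.065),(.032,.039),circ)
rep('pot rim',(.58,.65),(-.07,-.005),(.048,.055),circ)
rep('pot belly',(.58,.65),(-.07,-.005),(.026,.055),circ)
rep('axe',(.59,.66),(-.14,-.08),(.018,.040),rect)
rep('axetop',(.59,.66),(-.14,-.08),(.031,.040),rect)
rep('loom top',(.58,.66),(-.21,-.145),(.061,.068),rect)
rep('loom',(.58,.66),(-.21,-.145),(.022,.068),rect)
rep('stor',(.39,.54),(-.195,.13),(.019,.026),rect)
rep('dry',(.57,.70),(-.24,.1),(.008,.012),rect)
p=w[sel(w,(.4,.54),(-.2,.13),(-.005,.005))];print('floor',p[:,2].mean())
# foam squares in storage: dark pixels at z~14
px=c["pixels"].astype(int)
m=sel(w,(.4,.54),(-.2,.13),(.011,.0175))&(px.max(-1)-px.min(-1)<25)&(px.max(-1)<125)
n,l,st,ce=cv2.connectedComponentsWithStats(cv2.erode(m.astype(np.uint8),np.ones((2,2))))
for i in range(1,n):
    if st[i,4]>200: print('foam',st[i,4],rect(w[l==i]),np.round(w[l==i].mean(0)*1000,1))
m=sel(w,(.57,.70),(-.24,.1),(.011,.0175))
```

```text
whorl 562 (array([631.3,  39.6]), 20.8) mean [631.2  39.7  36.7]
pot rim 263 (array([620.2, -35.2]), 22.5) mean [619.2 -34.3  52.1]
pot belly 412 (array([620.4, -35.1]), 23.8) mean [619.  -34.4  47.2]
axe 559 (array([ 626.5, -107.5]), array([33.8, 48.7]), 10.2) mean [ 625.5 -105.9   31.7]
axetop 356 (array([ 625.4, -101. ]), array([30. , 35.2]), 8.5) mean [ 624.8 -100.    34.2]
loom top 413 (array([ 618.3, -178.5]), array([32.9, 32.4]), 76.6) mean [ 618.2 -178.2   64.9]
loom 729 (array([ 618.3, -177.9]), array([38.2, 37.8]), 76.5) mean [ 616.5 -173.3   54.8]
stor 830 (array([473.1, -27.6]), array([317.6,  88.7]), 84.3) mean [473.4 -24.4  22.4]
dry 2866 (array([624.3, -70.8]), array([301.4,  90.2]), 86.4) mean [623.8 -56.3  10.6]
floor 0.0015171752000043704
foam 1589 (array([483.6,  73.8]), array([58.8, 62.9]), 84.4) [483.7  74.   14.7]
foam 1414 (array([4.768e+02, 4.000e-01]), array([59.4, 62. ]), 85.2) [476.8   0.6  14.7]
foam 1311 (array([469.2, -73.1]), array([59.4, 62.2]), 84.6) [469.5 -72.8  14.7]
foam 1179 (array([ 461.7, -147.1]), array([60.3, 62.8]), 83.9) [ 461.9 -146.7   14.7]
```

Emit:
carry_out(motion="0.01 0.013 -0.03 0 0 0 0;0.01 0.013 -0.034 0 0 0 0;0.01 0.013 -0.034 0 0 0 0;0.01 0.013 -0.034 0 0 0 0;0.01 0.013 -0.034 0 0 0 0;0.01 0.013 -0.034 0 0 0 0;0.01 0.013 -0.034 0 0 0 0;0.01 0.0124 -0.02 0 0 0 0;0 0 0 0 0 0 0;0 0 0 0 0 0 0", grip_force=12)

```text
time_s: 2.57
ee_pos: [0.6302, 0.0417, 0.0757]
eef_rot: [-3.14, 0.0, 1.514]
force: [-0.1, 0.1, 0.4]
grip_width: 0.0937
grip_force: 0.0
```

```bash
cat > s.py <<'E'
from station import ctrl
import numpy as np
o=ctrl.get_obs();print(o['time_s'],np.round(o['ee_pos']*1000,2),np.round(np.degrees(o['eef_rot']),2),'f',np.round(o['force'],1),'w',round(o['grip_width']*1000,1),o['grip_force'],'j6',round(o['qpos'][5],2))
E
python3 s.py
```

```text
2.5667 [630.2   41.7   75.67] [-179.9     0.     86.74] f [-0.1  0.1  0.4] w 93.7 0.0 j6 0.06
```

Emit:
carry_out(motion="0.001 -0.0015 -0.02 0 0 0 0;0 0 -0.02 0 0 0 0;0 0 -0.012 0 0 0 0;0 0 -0.0065 0 0 0 0;0 0 0 0 0 0 0;0 0 0 0 0 0 0")

```text
time_s: 3.07
ee_pos: [0.6324, 0.0387, 0.0189]
eef_rot: [3.14, -0.0, 1.511]
force: [-0.1, 0.1, -0.2]
grip_width: 0.0941
grip_force: 0.0
```

```bash
python3 s.py
python3 - <<'E'
from station import ctrl
from h import *
c=ctrl.camera("wrist");np.savez("pics/wrist1.npz",**c)
cv2.imwrite("pics/wrist1.png",c["pixels"][:,:,::-1])
E
```

```text
3.0667 [632.43  38.74  18.85] [179.92  -0.    86.59] f [-0.1  0.1 -0.2] w 94.1 0.0 j6 0.06
```

View pics/wrist1.png

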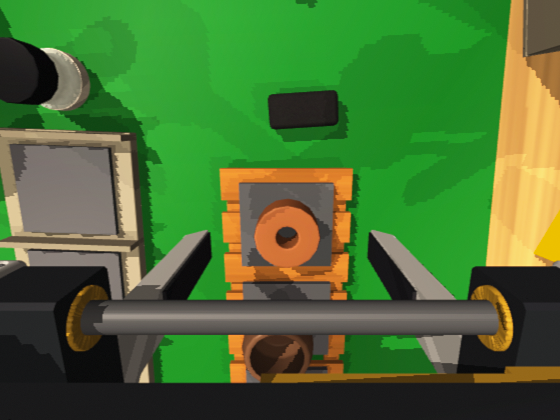

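The whorl (287,235) is centred between the fingers (tips at x≈210 and 370), so I'm closing.

Emit:
carry_out(motion="0 0 -0.001 0 0 0 255;0 0 0 0 0 0 255;0 0 0 0 0 0 255;0 0 0 0 0 0 255;0 0 0 0 0 0 255;0 0 0 0 0 0 255", grip_force=12)

```text
time_s: 3.62
ee_pos: [0.632, 0.0388, 0.0166]
eef_rot: [3.142, -0.0, 1.511]
force: [-0.1, -0.4, -0.7]
grip_width: 0.0572
grip_force: 0.0
```

```bash
python3 s.py
```

```text
3.6167 [632.02  38.82  16.6 ] [180.    -0.    86.58] f [-0.1 -0.4 -0.7] w 57.2 0.0 j6 0.06
```

Emit:
carry_out(motion="0 0 0 0 0 0 255;0 0 0 0 0 0 255;0 0 0 0 0 0 255;0 0 0 0 0 0 255;0 0 0 0 0 0 255")

```text
time_s: 4.03
ee_pos: [0.632, 0.0388, 0.0165]
eef_rot: [-3.142, 0.0, 1.511]
force: [-0.4, 0.3, -0.1]
grip_width: 0.024
grip_force: 0.0
```

```bash
python3 s.py
```

```text
4.0333 [631.98  38.8   16.52] [-180.      0.     86.58] f [-0.4  0.3 -0.1] w 24.0 0.0 j6 0.06
```

Opening is 24 mm, smaller than the whorl, so something is wrong. I'll stop and look.

Run:
```python
from station import ctrl
from h import *
a=[]
for n in("wrist","scene","side"):
    c=ctrl.camera(n);np.savez(f"pics/{n}2.npz",**c);a.append(c["pixels"][:,:,::-1])
w,s,d=a
s=cv2.resize(s[120:300,180:420],(400,300),interpolation=cv2.INTER_CUBIC)
d=cv2.resize(d[150:330,160:400],(400,300),interpolation=cv2.INTER_CUBIC)
w=cv2.resize(w[100:400,80:480],(400,300))
cv2.imwrite("pics/miss.png",np.vstack([np.hstack([s,d]),np.hstack([w,w*0])]))
```

```text
(no output)
```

View pics/miss.png

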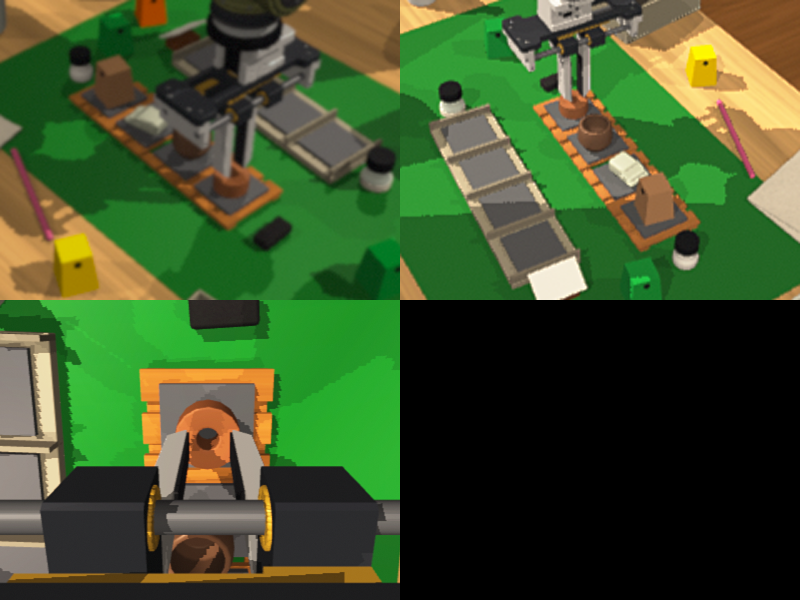

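Run:
```python
from h import *
for n in("wrist","scene","side"):
    c=dict(np.load(f"pics/{n}2.npz"));w=cloud(c);px=c["pixels"].astype(int)
    red=px[...,0]>1.6*px[...,2]
    m=sel(w,(.58,.68),(-.0,.09),(.030,.039))&red
    p=w[m];print(n,len(p),circ(p),p.mean(0))
    m=sel(w,(.55,.70),(.0,.09),(.042,.1))&(px.max(-1)-px.min(-1)<30)
    p=w[m]
    if len(p): print(' finger',len(p),np.round(np.percentile(p,[2,50,98],axis=0)*1000,1).tolist())
    print(' pad', rect(w[sel(w,(.58,.68),(-.0,.09),(.012,.017))]))
```

```text
wrist 2428 (array([630.6,  40.1]), 20.9) [0.63132674 0.04235448 0.03640171]
 finger 2335 [[609.1, 33.0, 49.2], [643.2, 47.2, 79.7], [654.8, 49.7, 99.3]]
 pad (array([630.1,  40.2]), array([79.9, 89. ]), 87.1)
scene 193 (array([634.4,  39.6]), 21.4) [0.63637183 0.04539078 0.0343729 ]
 finger 450 [[613.2, 29.0, 48.0], [625.0, 44.3, 75.0], [657.3, 49.3, 98.7]]
 pad (array([634.9,  38.4]), array([65.7, 71.2]), 87.4)
side 138 (array([627.9,  37.9]), 21.7) [0.62657042 0.03372482 0.03476263]
 finger 257 [[608.7, 26.3, 47.3], [637.4, 30.9, 74.7], [649.4, 47.9, 98.0]]
 pad (array([627.7,  41.1]), array([67.9, 85.3]), 81.7)
```

Run:
```python
from h import *
from station import ctrl
print(ctrl.get_obs()['grip_width'])
for n in("wrist","scene","side"):
    c=dict(np.load(f"pics/{n}2.npz"));w=cloud(c);px=c["pixels"].astype(int)
    m=sel(w,(.595,.67),(.02,.065),(.0,.12))&(px.max(-1)-px.min(-1)<30)
    p=w[m];h,e=np.histogram(p[:,2]*1000,bins=np.arange(0,120,4));print(n,dict(zip(e.astype(int).tolist(),h.tolist())))
a=[]
for n,(r0,r1,c0,c1) in dict(scene=(170,250,290,370),side=(170,240,225,295)).items():
    c=np.load(f"pics/{n}2.npz");a.append(cv2.resize(c["pixels"][r0:r1,c0:c1,::-1],(400,400),interpolation=cv2.INTER_CUBIC))
cv2.imwrite("pics/miss2.png",np.hstack(a))
```

```text
0.01203451527542746
wrist {0: 0, 4: 0, 8: 0, 12: 2168, 16: 95, 20: 5, 24: 1, 28: 1, 32: 2, 36: 0, 40: 0, 44: 26, 48: 76, 52: 114, 56: 139, 60: 132, 64: 168, 68: 151, 72: 176, 76: 201, 80: 188, 84: 233, 88: 243, 92: 243, 96: 245, 100: 236, 104: 235, 108: 228, 112: 237}
scene {0: 0, 4: 0, 8: 45, 12: 189, 16: 6, 20: 2, 24: 2, 28: 2, 32: 1, 36: 0, 40: 1, 44: 9, 48: 23, 52: 24, 56: 37, 60: 34, 64: 36, 68: 35, 72: 35, 76: 40, 80: 34, 84: 36, 88: 37, 92: 35, 96: 34, 100: 29, 104: 34, 108: 28, 112: 19}
side {0: 0, 4: 0, 8: 19, 12: 93, 16: 7, 20: 0, 24: 0, 28: 0, 32: 0, 36: 0, 40: 1, 44: 6, 48: 9, 52: 19, 56: 16, 60: 22, 64: 18, 68: 21, 72: 20, 76: 18, 80: 25, 84: 18, 88: 24, 92: 21, 96: 19, 100: 24, 104: 16, 108: 30, 112: 18}
```

View pics/miss2.png

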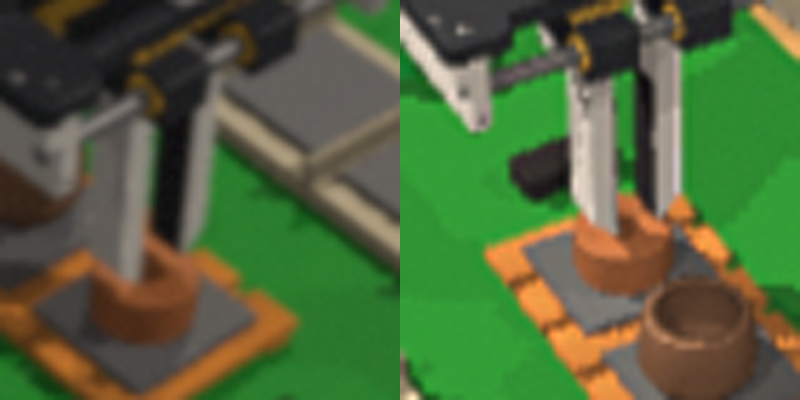

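The finger tips actually end at z≈45 mm, just above the whorl (side crop ~(600,230)), while the state says 16.5 mm. The reported TCP z is about 28 mm too low, but x and y agree. The whorl hasn't moved (630.6, 40.1). I'll open, then descend in checked steps.

Emit:
carry_out(motion="0 0 0 0 0 0 0;0 0 0 0 0 0 0;0 0 0 0 0 0 0;0 0 0 0 0 0 0;0 0 0 0 0 0 0;0 0 0 0 0 0 0;0 0 0 0 0 0 0;0 0 0 0 0 0 0;-0.001 0.001 0 0 0 0 0;0 0 -0.01 0 0 0 0;0 0 -0.008 0 0 0 0;0 0 0 0 0 0 0;0 0 0 0 0 0 0")

```text
time_s: 5.27
ee_pos: [0.6304, 0.0398, -0.0025]
eef_rot: [-3.14, 0.0, 1.511]
force: [0.8, -0.3, 0.2]
grip_width: 0.0929
grip_force: 0.0
```

```bash
cat > tip.py <<'E'
from station import ctrl
from h import *
o=ctrl.get_obs();e=o['ee_pos']
print(o['time_s'],np.round(e*1000,2),np.round(np.degrees(o['eef_rot']),2),'f',np.round(o['force'],1),'w',round(o['grip_width']*1000,1),o['grip_force'])
for n in("scene","side","wrist"):
    c=ctrl.camera(n);w=cloud(c);px=c["pixels"].astype(int)
    m=sel(w,(e[0]-.075,e[0]+.075),(e[1]-.03,e[1]+.03),(.0,.3))&(px.max(-1)-px.min(-1)<35)
    if n=="wrist": print('cam-ee',np.round((c["position"]-e)*1000,1))
    # outer finger bands only
    d=np.abs(w[...,0]-e[0])
    m&=(d>o['grip_width']/2-.004)&(d<o['grip_width']/2+.018)
    p=w[m];h,ed=np.histogram(p[:,2]*1000,bins=np.arange(0,80,3));print(n,dict(zip(ed.astype(int).tolist(),h.tolist())))
    q=p[p[:,2]>.05]
    if len(q): print('   xy range',np.round(np.percentile(q,[1,99],axis=0)*1000,1).tolist())
E
python3 tip.py
```

```text
5.2667 [630.44  39.8   -2.48] [-1.799e+02  1.000e-02  8.658e+01] f [ 0.8 -0.3  0.2] w 92.9 0.0
scene {0: 0, 3: 0, 6: 0, 9: 0, 12: 0, 15: 0, 18: 0, 21: 0, 24: 3, 27: 15, 30: 12, 33: 24, 36: 22, 39: 21, 42: 25, 45: 23, 48: 23, 51: 22, 54: 25, 57: 23, 60: 25, 63: 33, 66: 20, 69: 28, 72: 30, 75: 24}
   xy range [[567.0, 15.0, 50.8], [694.4, 69.5, 164.9]]
side {0: 0, 3: 0, 6: 0, 9: 0, 12: 0, 15: 0, 18: 0, 21: 0, 24: 1, 27: 7, 30: 10, 33: 11, 36: 15, 39: 12, 42: 12, 45: 17, 48: 11, 51: 17, 54: 11, 57: 14, 60: 15, 63: 14, 66: 17, 69: 15, 72: 16, 75: 15}
   xy range [[566.8, 10.3, 52.2], [693.7, 63.1, 206.7]]
cam-ee [  3.9  68.5 207.5]
wrist {0: 0, 3: 0, 6: 0, 9: 0, 12: 0, 15: 0, 18: 0, 21: 0, 24: 15, 27: 100, 30: 115, 33: 138, 36: 164, 39: 160, 42: 179, 45: 189, 48: 189, 51: 201, 54: 219, 57: 227, 60: 242, 63: 259, 66: 267, 69: 296, 72: 307, 75: 324}
   xy range [[570.8, 30.2, 53.7], [692.0, 69.7, 162.3]]
```

Fingertips are at ≈26 mm with ee z −2.5, so the offset is +28 mm. Going down 9 mm more puts the tips at ≈17 mm.

Emit:
carry_out(motion="0 0 -0.005 0 0 0 0;0 0 -0.004 0 0 0 0;0 0 0 0 0 0 120;0 0 0 0 0 0 255;0 0 0 0 0 0 255;0 0 0 0 0 0 255;0 0 0 0 0 0 255;0 0 0 0 0 0 255;0 0 0 0 0 0 255;0 0 0 0 0 0 255;0 0 0 0 0 0 255;0 0 0 0 0 0 255", grip_force=12)

```text
time_s: 6.42
ee_pos: [0.631, 0.0398, -0.0104]
eef_rot: [-3.142, -0.0, 1.511]
force: [0.5, -0.2, 0.6]
grip_width: 0.041
grip_force: 12.0
```

```bash
python3 s.py
```

```text
6.4167 [630.98  39.8  -10.42] [-180.     -0.     86.58] f [ 0.5 -0.2  0.6] w 41.0 11.999973251949996 j6 0.06
```

Emit:
carry_out(motion="0 0 0.01 0 0 0 255;0 0 0.02 0 0 0 255;0 0 0.02 0 0 0 255;-0.01 -0.01 0.005 0 0 -0.4 255;-0.02 -0.0221 0 0 0 -0.4 255;-0.0234 -0.026 0 0 0 -0.4 255;-0.0234 -0.026 0 0 0 -0.4 255;-0.0234 -0.026 0 0 0 -0.4 255;-0.0234 -0.026 0 0 0 -0.2 255;-0.02 -0.0221 0 0 0 0 255;-0.0157 -0.0187 0 0 0 0 255;-0.01 -0.01 0 0 0 0 255;0 0 0 0 0 0 255;0 0 0 0 0 0 255;0 0 0 0 0 0 255")

```text
time_s: 7.67
ee_pos: [0.4624, -0.1467, 0.045]
eef_rot: [3.141, 0.0, 1.473]
force: [-0.1, 0.1, -0.4]
grip_width: 0.0409
grip_force: 12.0
```

```bash
python3 s.py;python3 - <<'E'
from station import ctrl
from h import *
c=ctrl.camera("wrist");np.savez("pics/wrist3.npz",**c);w=cloud(c);px=c["pixels"].astype(int)
red=(px[...,0]>1.6*px[...,2])&sel(w,(.40,.53),(-.2,-.09),(.06,.115))
p=w[red];print(len(p),np.round(p.mean(0)*1000,1),rect(p),p[:,2].min(),p[:,2].max())
cv2.imwrite("pics/wrist3.png",c["pixels"][:,:,::-1])
E
```

```text
7.6667 [ 462.38 -146.7    44.99] [179.96   0.    84.39] f [-0.1  0.1 -0.4] w 40.9 11.999987291637808 j6 -0.29
4650 [ 462.1 -144.1   90.3] (array([ 462. , -146.3]), array([41.3, 41.1]), 45.4) 0.07092386630410086 0.09477988600312648
```

View pics/wrist3.png

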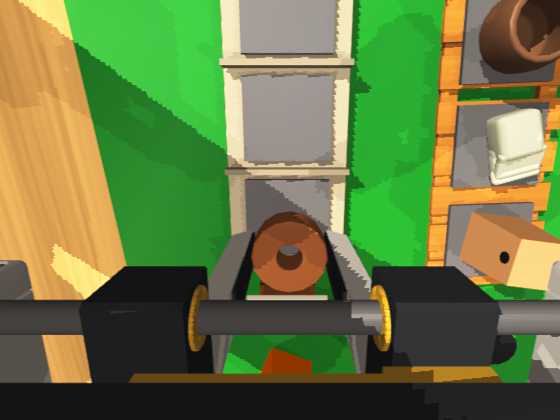

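The whorl (289,253) hangs level over the last bay, measured at (462.0, −146.3). Lowering it.

Emit:
carry_out(motion="0 -0.0005 -0.02 0 0 0 255;0 0 -0.02 0 0 0 255;0 0 -0.01 0 0 0 255;0 0 -0.004 0 0 0 255;0 0 -0.0012 0 0 0 255;0 0 0 0 0 0 255;0 0 0 0 0 0 255")

```text
time_s: 8.3
ee_pos: [0.4622, -0.1476, -0.0101]
eef_rot: [3.141, 0.0, 1.473]
force: [-0.5, 0.2, 0.1]
grip_width: 0.0412
grip_force: 12.0
```

```bash
python3 s.py
```

```text
8.3 [ 462.23 -147.57  -10.07] [1.7995e+02 1.0000e-02 8.4400e+01] f [-0.5  0.2  0.1] w 41.2 11.998930777190253 j6 -0.29
```

Emit:
carry_out(motion="0 0 -0.0005 0 0 0 255;0 0 0 0 0 0 0;0 0 0 0 0 0 0;0 0 0 0 0 0 0;0 0 0 0 0 0 0;0 0 0 0 0 0 0;0 0 0.01 0 0 0 0;0 0 0.025 0 0 0 0;0.01 0.007 0.02 0 0 0 0;0.0263 0.0187 0 0 0 0 0;0.0263 0.0187 0 0 0 0 0;0.0263 0.0187 0 0 0 0 0;0.0263 0.0187 0 0 0 0 0;0.0263 0.0187 0 0 0 0 0;0.0166 0.0119 0 0 0 0 0;0 0 0 0 0 0 0;0 0 0 0 0 0 0;0 0 0 0 0 0 0")

```text
time_s: 9.8
ee_pos: [0.6192, -0.0356, 0.0441]
eef_rot: [-3.141, 0.0, 1.473]
force: [0.5, -0.1, -0.5]
grip_width: 0.0944
grip_force: 0.0
```

```bash
python3 s.py
```

```text
9.8 [619.21 -35.58  44.11] [-1.7998e+02  1.0000e-02  8.4370e+01] f [ 0.5 -0.1 -0.5] w 94.4 0.0 j6 -0.02
```

Emit:
carry_out(motion="0.001 0.0003 -0.02 0 0 0 0;0 0 -0.02 0 0 0 0;0 0 -0.01 0 0 0 0;0 0 -0.0045 0 0 0 0;0 0 0 0 0 0 0;0 0 0 0 0 0 255;0 0 0 0 0 0 255;0 0 0 0 0 0 255;0 0 0 0 0 0 255;0 0 0 0 0 0 255;0 0 0 0 0 0 255;0 0 0 0 0 0 255;0 0 0 0 0 0 255;0 0 0 0 0 0 255;0 0 0 0 0 0 255")

```text
time_s: 11.05
ee_pos: [0.6208, -0.0349, -0.0106]
eef_rot: [3.142, 0.0, 1.473]
force: [-0.7, -0.2, 0.7]
grip_width: 0.0472
grip_force: 12.0
```

```bash
python3 s.py
```

```text
11.05 [620.81 -34.89 -10.58] [180.     0.    84.38] f [-0.7 -0.2  0.7] w 47.2 12.000043590087444 j6 -0.02
```

Emit:
carry_out(motion="0 0 0.01 0 0 0 255;0 0 0.02 0 0 0 255;0 0 0.02 0 0 0 255;-0.01 -0.0025 0.005 0 0 0 255;-0.022 -0.0055 0 0 0 0 255;-0.026 -0.0066 0 0 0 0 255;-0.026 -0.0066 0 0 0 0 255;-0.026 -0.0066 0 0 0 0 255;-0.022 -0.0055 0 0 0 0 255;-0.0136 -0.0036 0 0 0 0 255;-0.006 -0.0015 0 0 0 0 255;0 0 0 0 0 0 255;0 0 0 0 0 0 255;0 0 0 0 0 0 255")

```text
time_s: 12.22
ee_pos: [0.4701, -0.0732, 0.0446]
eef_rot: [3.141, 0.0, 1.473]
force: [-0.7, -0.7, -1.0]
grip_width: 0.0472
grip_force: 12.0
```

```bash
python3 s.py;python3 - <<'E'
from station import ctrl
from h import *
c=ctrl.camera("wrist");np.savez("pics/wrist4.npz",**c);w=cloud(c);px=c["pixels"].astype(int)
m=(px[...,0]>1.25*px[...,2])&sel(w,(.43,.51),(-.11,-.035),(.09,.12))
p=w[m];print('pot rim',len(p),circ(p),p[:,2].max())
px_=(px[...,0]>1.6*px[...,2])&sel(w,(.40,.53),(-.2,-.09),(.03,.045));print('whorl',circ(w[px_]))
E
```

```text
12.2167 [470.06 -73.21  44.57] [179.96   0.    84.39] f [-0.7 -0.7 -1. ] w 47.2 11.999912168830633 j6 -0.13
pot rim 3704 (array([469.4, -74.2]), 24.8) 0.1198073990648072
whorl (array([ 460.4, -161.2]), 15.1)
```

Emit:
carry_out(motion="-0.0005 0.0002 -0.02 0 0 0 255;0 0 -0.02 0 0 0 255;0 0 -0.01 0 0 0 255;0 0 -0.004 0 0 0 255;0 0 -0.0013 0 0 0 255;0 0 0 0 0 0 255;0 0 0 0 0 0 255")

```text
time_s: 12.85
ee_pos: [0.4693, -0.0731, -0.0105]
eef_rot: [3.141, 0.0, 1.473]
force: [-0.7, 0.1, -0.8]
grip_width: 0.0472
grip_force: 12.0
```

```bash
python3 s.py
```

```text
12.85 [469.26 -73.14 -10.48] [1.7996e+02 1.0000e-02 8.4390e+01] f [-0.7  0.1 -0.8] w 47.2 11.99997696094215 j6 -0.13
```

Emit:
carry_out(motion="0 0 -0.0005 0 0 0 255;0 0 0 0 0 0 0;0 0 0 0 0 0 0;0 0 0 0 0 0 0;0 0 0 0 0 0 0;0 0 0 0 0 0 0;0 0 0.01 0 0 0 0;0 0 0.025 0 0 0 0;0.01 -0.002 0.02 0 0 2.1 0;0.027 -0.0048 0 0 0 3 0;0.027 -0.0048 0 0 0 3 0;0.027 -0.0048 0 0 0 3 0;0.027 -0.0048 0 0 0 3 0;0.027 -0.0048 0 0 0 0 0;0.0111 -0.0023 0 0 0 0 0;0 0 0 0 0 0 0;0 0 0 0 0 0 0;0 0 0 0 0 0 0")

```text
time_s: 14.35
ee_pos: [0.6239, -0.1012, 0.0438]
eef_rot: [-3.141, -0.0, 1.719]
force: [-0.3, 0.2, -0.1]
grip_width: 0.0939
grip_force: 0.0
```

```bash
python3 s.py;python3 - <<'E'
from station import ctrl
from h import *
c=ctrl.camera("wrist");np.savez("pics/wrist5.npz",**c);w=cloud(c)
m=sel(w,(.59,.66),(-.14,-.07),(.031,.040));print('axetop',rect(w[m]))
cv2.imwrite("pics/wrist5.png",c["pixels"][:,:,::-1])
E
```

```text
14.35 [ 623.92 -101.19   43.78] [-1.7997e+02 -1.0000e-02  9.8480e+01] f [-0.3  0.2 -0.1] w 93.9 0.0 j6 -0.37
axetop (array([ 624.8, -100.7]), array([30.7, 34.9]), 8.0)
```

View pics/wrist5.png

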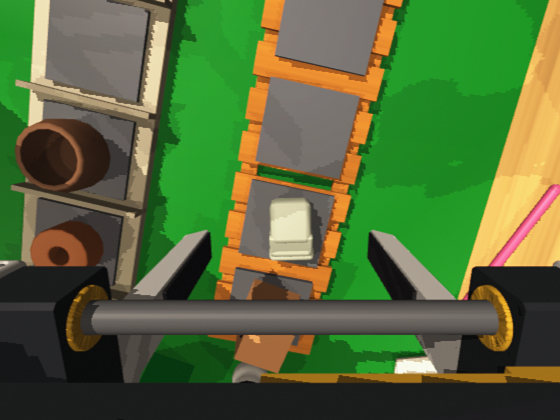

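The axe (291,228) lies square and centred between the fingers. The whorl (65,250) and pot (62,152) stand in their bays. Gripping the axe.

Emit:
carry_out(motion="0.0009 0.0003 -0.02 0 0 0 0;0 0 -0.02 0 0 0 0;0 0 -0.01 0 0 0 0;0 0 -0.0044 0 0 0 0;0 0 0 0 0 0 0;0 0 0 0 0 0 255;0 0 0 0 0 0 255;0 0 0 0 0 0 255;0 0 0 0 0 0 255;0 0 0 0 0 0 255;0 0 0 0 0 0 255;0 0 0 0 0 0 255;0 0 0 0 0 0 255;0 0 0 0 0 0 255;0 0 0 0 0 0 255;0 0 0 0 0 0 255;0 0 0 0 0 0 255;0 0 0 0 0 0 255", grip_force=20)

```text
time_s: 15.9
ee_pos: [0.6257, -0.1011, -0.0109]
eef_rot: [-3.142, -0.0, 1.719]
force: [0.1, -0.5, 0.0]
grip_width: 0.0318
grip_force: 20.0
```

```bash
python3 s.py
```

```text
15.9 [ 625.66 -101.1   -10.88] [-180.     -0.     98.48] f [ 0.1 -0.5  0. ] w 31.8 19.99487668275833 j6 -0.37
```

Emit:
carry_out(motion="0 0 0.01 0 0 0 255;0 0 0.02 0 0 0 255;0 0 0.02 0 0 0 255;-0.01 0.0072 0.005 0 0 -1.1 255;-0.02 0.0145 0 0 0 -3 255;-0.026 0.0188 0 0 0 -3 255;-0.026 0.0188 0 0 0 -3 255;-0.026 0.0188 0 0 0 -3 255;-0.02 0.0145 0 0 0 -1 255;-0.0146 0.0106 0 0 0 0 255;-0.006 0.0042 0 0 0 0 255;0 0 0 0 0 0 255;0 0 0 0 0 0 255;0 0 0 0 0 0 255")

```text
time_s: 17.07
ee_pos: [0.4781, 0.0058, 0.0444]
eef_rot: [3.141, 0.0, 1.472]
force: [-0.1, -0.2, 0.3]
grip_width: 0.032
grip_force: 20.0
```

```bash
python3 s.py;python3 - <<'E'
from station import ctrl
from h import *
c=ctrl.camera("wrist");np.savez("pics/wrist6.npz",**c);w=cloud(c);px=c["pixels"].astype(int)
m=sel(w,(.445,.51),(-.04,.045),(.070,.100))&((px[...,0]-px[...,2]>12)&(px[...,0]>110))
p=w[m];print('axe',len(p),rect(p),p[:,2].min(),p[:,2].max())
p=p[p[:,2]>.087];print('axetop',len(p),rect(p))
A=np.c_[p[:,:2]-p[:,:2].mean(0),np.ones(len(p))];print('tilt',np.linalg.lstsq(A,p[:,2],rcond=None)[0])
cv2.imwrite("pics/wrist6.png",c["pixels"][:,:,::-1])
E
```

```text
17.0667 [478.05   5.76  44.42] [179.96   0.    84.36] f [-0.1 -0.2  0.3] w 32.0 19.99605417251587 j6 0.03
axe 4657 (array([477.3,  -0.5]), array([48.9, 55.2]), 85.8) 0.07193640856366362 0.09999819085882536
axetop 3038 (array([477.7,   6.9]), array([33.1, 55.3]), 84.4)
tilt [0.00980829 0.04145891 0.09014345]
```

View pics/wrist6.png

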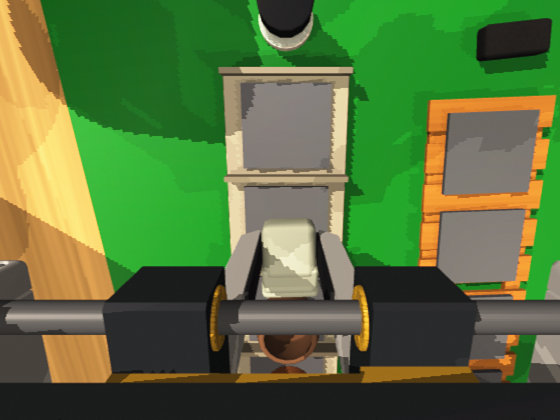

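The axe (289,255) is held level over the third bay. Lowering with a small correction.

Emit:
carry_out(motion="-0.0008 0.0008 -0.02 0 0 0 255;0 0 -0.02 0 0 0 255;0 0 -0.01 0 0 0 255;0 0 -0.004 0 0 0 255;0 0 -0.0013 0 0 0 255;0 0 0 0 0 0 255;0 0 0 0 0 0 255")

```text
time_s: 17.7
ee_pos: [0.4768, 0.0069, -0.0107]
eef_rot: [3.141, 0.0, 1.473]
force: [0.0, -0.5, -1.8]
grip_width: 0.0317
grip_force: 20.0
```

```bash
python3 s.py
```

```text
17.7 [476.84   6.89 -10.7 ] [179.96   0.    84.37] f [ 0.  -0.5 -1.8] w 31.7 19.99650925397873 j6 0.04
```

Emit:
carry_out(motion="0 0 -0.0003 0 0 0 255;0 0 0 0 0 0 0;0 0 0 0 0 0 0;0 0 0 0 0 0 0;0 0 0 0 0 0 0;0 0 0 0 0 0 0;0 0 0.01 0 0 0 0;0 0 0.025 0 0 0 0;0.006 -0.008 0.031 0 0 0 0;0.02 -0.0265 0 0 0 -1.5 0;0.022 -0.0285 0 0 0 -1.5 0;0.022 -0.0285 0 0 0 -1.5 0;0.022 -0.0285 0 0 0 -1.5 0;0.022 -0.0285 0 0 0 -1.3 0;0.0175 -0.0235 0 0 0 -0.5 0;0.01 -0.0133 0 0 0 0 0;0 0 0 0 0 0 0;0 0 0 0 0 0 0;0 0 0 0 0 0 0")

```text
time_s: 19.28
ee_pos: [0.6174, -0.1776, 0.0548]
eef_rot: [-3.141, -0.0, 1.337]
force: [0.4, 0.5, 0.6]
grip_width: 0.0939
grip_force: 0.0
```

```bash
python3 s.py;python3 - <<'E'
from station import ctrl
from h import *
c=ctrl.camera("wrist");np.savez("pics/wrist7.npz",**c);w=cloud(c)
m=sel(w,(.58,.66),(-.21,-.145),(.061,.069));print('loomtop',rect(w[m]))
cv2.imwrite("pics/wrist7.png",c["pixels"][:,:,::-1])
E
```

```text
19.2833 [ 617.36 -177.56   54.83] [-1.7998e+02 -1.0000e-02  7.6600e+01] f [0.4 0.5 0.6] w 93.9 0.0 j6 -0.1
loomtop (array([ 618.1, -179. ]), array([33.1, 33.9]), 77.0)
```

View pics/wrist7.png

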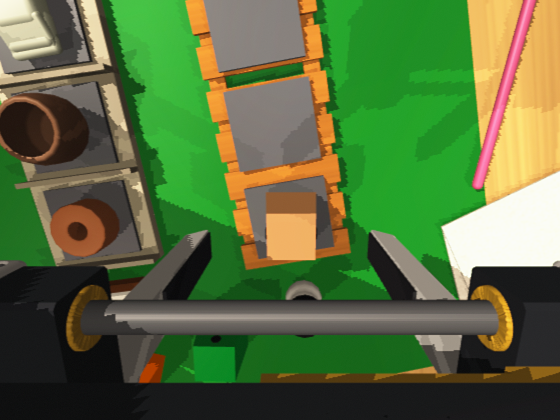

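The loom weight (291,235) is square and centred between the fingers. The axe, pot and whorl are in their bays at left. Descending to grip.

Emit:
carry_out(motion="0.0005 -0.0012 -0.02 0 0 0 0;0 0 -0.02 0 0 0 0;0 0 -0.016 0 0 0 0;0 0 -0.007 0 0 0 0;0 0 0 0 0 0 0;0 0 0 0 0 0 255;0 0 0 0 0 0 255;0 0 0 0 0 0 255;0 0 0 0 0 0 255;0 0 0 0 0 0 255;0 0 0 0 0 0 255;0 0 0 0 0 0 255;0 0 0 0 0 0 255;0 0 0 0 0 0 255;0 0 0 0 0 0 255;0 0 0 0 0 0 255;0 0 0 0 0 0 255", grip_force=25)

```text
time_s: 20.75
ee_pos: [0.6183, -0.1794, -0.0085]
eef_rot: [-3.142, 0.0, 1.337]
force: [-1.1, -0.6, -0.0]
grip_width: 0.0394
grip_force: 25.0
```

```bash
python3 s.py
```

```text
20.75 [ 618.27 -179.41   -8.46] [-180.      0.     76.58] f [-1.1 -0.6 -0. ] w 39.4 24.999184906482697 j6 -0.11
```

Emit:
carry_out(motion="0 0 0.01 0 0 0 255;0 0 0.02 0 0 0 255;0 0 0.02 0 0 0 255;-0.005 0.0094 0.005 0 0 0 255;-0.0106 0.02 0 0 0 1 255;-0.0159 0.03 0 0 0 1.3 255;-0.0159 0.03 0 0 0 1.3 255;-0.0159 0.03 0 0 0 1.3 255;-0.0159 0.03 0 0 0 1.3 255;-0.0159 0.03 0 0 0 1.3 255;-0.0159 0.03 0 0 0 0.3 255;-0.0106 0.02 0 0 0 0 255;-0.0085 0.016 0 0 0 0 255;-0.0045 0.0077 0 0 0 0 255;0 0 0 0 0 0 255;0 0 0 0 0 0 255;0 0 0 0 0 0 255")

```text
time_s: 22.17
ee_pos: [0.484, 0.073, 0.0465]
eef_rot: [3.141, 0.0, 1.472]
force: [-0.2, 0.2, -1.3]
grip_width: 0.0394
grip_force: 25.0
```

```bash
python3 s.py;python3 - <<'E'
from station import ctrl
from h import *
c=ctrl.camera("wrist");np.savez("pics/wrist8.npz",**c);w=cloud(c);px=c["pixels"].astype(int)
m=sel(w,(.445,.52),(.03,.12),(.112,.126))&(px[...,0]>1.3*px[...,2])
p=w[m];print('loomtop',len(p),rect(p),p[:,2].min(),p[:,2].max())
cv2.imwrite("pics/wrist8.png",c["pixels"][:,:,::-1])
E
```

```text
22.1667 [484.04  72.99  46.52] [1.7999e+02 1.0000e-02 8.4350e+01] f [-0.2  0.2 -1.3] w 39.4 24.998838901519775 j6 0.17
loomtop 4213 (array([483.8,  76.7]), array([27.7, 39.9]), 84.9) 0.11200691665853152 0.12514606468996115
```

View pics/wrist8.png

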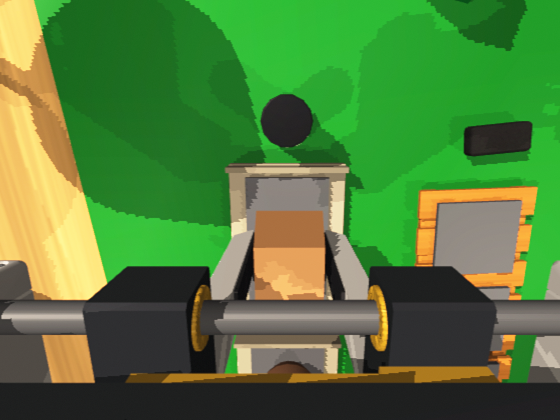

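The loom weight (289,270) hangs upright over the first-from-left bay, with its +y edge consistent with y≈74. Lowering it.

Emit:
carry_out(motion="0 0.0003 -0.02 0 0 0 255;0 0 -0.02 0 0 0 255;0 0 -0.01 0 0 0 255;0 0 -0.004 0 0 0 255;0 0 -0.0008 0 0 0 255;0 0 0 0 0 0 255;0 0 0 0 0 0 255")

```text
time_s: 22.8
ee_pos: [0.4842, 0.0738, -0.0078]
eef_rot: [3.141, -0.0, 1.472]
force: [-0.9, 0.2, -0.7]
grip_width: 0.0394
grip_force: 25.0
```

```bash
python3 s.py
```

```text
22.8 [484.15  73.81  -7.77] [ 1.7996e+02 -1.0000e-02  8.4360e+01] f [-0.9  0.2 -0.7] w 39.4 24.997697174549103 j6 0.17
```

Emit:
carry_out(motion="0 0 -0.0007 0 0 0 255;0 0 0 0 0 0 255;0 0 0 0 0 0 0;0 0 0 0 0 0 0;0 0 0 0 0 0 0;0 0 0 0 0 0 0;0 0 0 0 0 0 0;0 0 0 0 0 0 0;0 0 0.01 0 0 0 0;0 0 0.025 0 0 0 0;0 0 0.035 0 0 0 0;0 0 0.035 0 0 0 0;0 0.01 0.035 0 0 0 0;0 0.01 0.035 0 0 0 0;0 0.01 0.035 0 0 0 0;0 0.01 0.035 0 0 0 0;0 0.01 0.02 0 0 0 0;0 0 0 0 0 0 0;0 0 0 0 0 0 0")

```text
time_s: 24.38
ee_pos: [0.4837, 0.1243, 0.2572]
eef_rot: [3.14, -0.0, 1.474]
force: [-0.3, -0.2, -0.3]
grip_width: 0.0937
grip_force: 0.0
```

```bash
python3 s.py;python3 - <<'E'
from station import ctrl
from h import *
a=[]
for n in("wrist","scene","side"):
    c=ctrl.camera(n);np.savez(f"pics/{n}9.npz",**c);w=cloud(c);a.append(c["pixels"][:,:,::-1])
    for nm,y,z,f in(('whorl',(-.175,-.115),(.032,.04),circ),('pot',(-.105,-.04),(.048,.056),circ),('axe',(-.034,.035),(.024,.04),rect),('loom',(.045,.105),(.060,.068),rect)):
        p=w[sel(w,(.43,.515),y,z)];print(n,nm,len(p),f(p) if len(p) else '')
w,s,d=a
cv2.imwrite("pics/end.png",np.hstack([cv2.resize(w,(400,300)),cv2.resize(d[150:330,160:400],(400,300),interpolation=cv2.INTER_CUBIC)]))
E
```

```text
24.3833 [483.68 124.3  257.16] [ 1.7989e+02 -3.0000e-02  8.4430e+01] f [-0.3 -0.2 -0.3] w 93.7 0.0 j6 0.28
wrist whorl 467 (array([ 462.5, -146.7]), 21.1)
wrist pot 0 
wrist axe 623 (array([477.8,   1.9]), array([88.9, 42.1]), 67.0)
wrist loom 617 (array([484.8,  74.5]), array([32.5, 33. ]), 84.1)
scene whorl 147 (array([ 466.1, -146.2]), 21.9)
scene pot 86 (array([471.9, -73.6]), 22.8)
scene axe 208 (array([478.9,   1.9]), array([46.4, 32.7]), 84.3)
scene loom 193 (array([486.4,  73.8]), array([34.6, 34.7]), 84.7)
side whorl 245 (array([ 459.3, -147.9]), 21.5)
side pot 118 (array([466.7, -74.9]), 22.5)
side axe 234 (array([475.6,   4.4]), array([63.2, 36. ]), 73.4)
side loom 154 (array([481.6,  73.2]), array([36., 32.]), 84.8)
```

View pics/end.png

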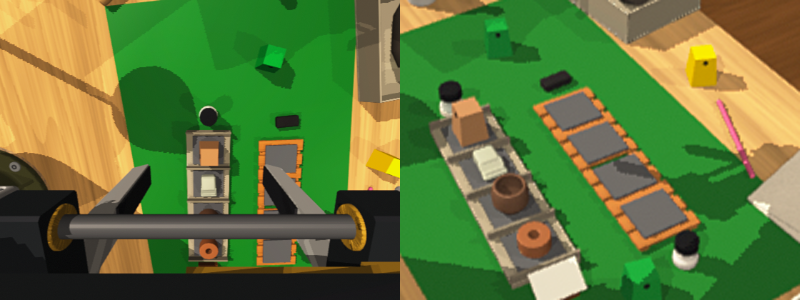

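All four finds are in their bays, within about 2 mm of centre: whorl next to the card, then pot, axe and loom weight. The arm is clear, so I'm handing in.

```bash
python3 -c "
from station import ctrl
print(ctrl.hand_in())"
```

```text
the job is handed in; nothing more can be done
None
```

The job is handed in: all four finds stand or lie on the foam in their storage bays, each within about 2 mm of its bay's centre. From the white card the order is whorl, pot, axe, loom weight. It took about 24.5 s. The first grip on the whorl closed on air because the reported tool height read about 28 mm too low; the whorl did not move, and I corrected for that from then on.

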